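# Tip the parts carton into the code reader's field and read it

## Task

The carton with the orange band must be read: push it near the top of its label side so that it topples away from that side and lies flat, label up, entirely inside the yellow taped frame in front of the code reader, and then press the green button right down and let it go. Only touch and push: do not pick the carton up, do not bump the reader, and leave the white carton, the bearing and the coupling beside the frame where they are.

Things in the scene. Friction and masses are not known exactly. Their poses are not given: they have to be found in the camera images.
- carton: rigid closed cardboard carton, orange band round its foot, 62 (its x) x 92 (y) x 165 mm (z), 0.2 to 0.45 kg, standing at the start; origin at the centre of the underside it stands on. White label with black bars on its -x face, which at first looks roughly to the robot; +x points to the reader, within 0.1 rad of the frame's x. Lying label up, its x points down and its label face is 62 mm up
- carton_middle (a point): middle of the carton, 82.5 mm above its underside. Friction on the bench is such that a push higher than about 110 mm on the -x face tips the carton over its far bottom edge instead of sliding it; it passes its balance point when its top has moved about 60 mm, then falls by itself
- label_foot_left (a point): corner of the carton's label face at its foot, +y side
- label_foot_right (a point): corner of the carton's label face at its foot, -y side
- label_head_left (a point): corner of the carton's label face at its top, +y side
- label_head_right (a point): corner of the carton's label face at its top, -y side
- reading_field: frame of yellow tape flat on the bench (no height), inside 265 mm along its x by 160 mm along its y, tape 12 mm wide all round; origin at its centre, x points from the carton's end to the reader. The carton starts standing at the -x end, across or just inside that tape line, so that tipping it straight over lands it in the frame
- reader: code reader on a fixed post beyond the +x end of the frame, not to be touched; its origin and axes are the frame's. Along that x: black base plate 165 to 255 mm from the frame's centre, 110 mm wide, 10 mm high; aluminium post 30 x 30 mm at 220 mm, 240 mm high; black head 52 mm wide leaning towards the frame, 130 to 205 mm from the centre, 155 to 235 mm high
- button_box: light grey push-button box fixed on the bench to the left or right of the frame, 72 x 72 mm, 54 mm high, with a steel collar 46 mm across up to 61 mm; origin at the centre of its underside
- read_button_top (a point): centre of the top of the green push button on the box, 36 mm across, 74 mm above the bench when out
- read_button (a joint): travel of the green button: 0 out, 0.006 m fully down; springs back, about 1.5 N to start and 5 N fully down
- spare_carton: white carton with a blue band, standing, 70 x 100 x 135 mm, origin at the centre of its underside; a bystander
- bearing: steel ball bearing lying flat, 72 mm across, 17 mm high, origin at the centre of its underside; a bystander
- coupling: aluminium shaft coupling with a red insert, standing, 50 mm across, 62 mm high, origin at the centre of its underside; a bystander
Mind the look-alikes: they are no part of the job. Of the things that look like the carton, take the one that is farthest to the robot's left at the start.

How it is judged (in metres and radians):
On the way, in this order (a step that is already met when the one before it is completed fails the run):
1. the carton lies flat and at rest, label up, inside the yellow frame (angle between carton's own x axis and vertical above 3.04 rad and x of label_foot_left in the frame of reading_field between -0.1445 and 0.1445 m and y of label_foot_left in the frame of reading_field between -0.092 and 0.092 m and x of label_foot_right in the frame of reading_field between -0.1445 and 0.1445 m and y of label_foot_right in the frame of reading_field between -0.092 and 0.092 m and x of label_head_left in the frame of reading_field between -0.1445 and 0.1445 m and y of label_head_left in the frame of reading_field between -0.092 and 0.092 m and x of label_head_right in the frame of reading_field between -0.1445 and 0.1445 m and y of label_head_right in the frame of reading_field between -0.092 and 0.092 m and linear speed of carton below 0.02 m/s and angular speed of carton below 0.1 rad/s), for 0.2 s.
2. with the carton lying there, the green button is pressed down (angle between carton's own x axis and vertical above 3.04 rad and x of label_foot_left in the frame of reading_field between -0.1445 and 0.1445 m and y of label_foot_left in the frame of reading_field between -0.092 and 0.092 m and x of label_foot_right in the frame of reading_field between -0.1445 and 0.1445 m and y of label_foot_right in the frame of reading_field between -0.092 and 0.092 m and x of label_head_left in the frame of reading_field between -0.1445 and 0.1445 m and y of label_head_left in the frame of reading_field between -0.092 and 0.092 m and x of label_head_right in the frame of reading_field between -0.1445 and 0.1445 m and y of label_head_right in the frame of reading_field between -0.092 and 0.092 m and value of joint read_button above 0.0045 m), for 0.05 s.
At the end, for the whole second after the job is handed in: The carton lies flat on the bench, label up (within 0.1 rad), at rest, no corner beyond the outer edge of the yellow tape (frame x within 144.5 mm, y within 92 mm of its centre); the button has been pressed at least 4.5 mm after that and is out again (under 1.5 mm) (all of step 1 and value of joint read_button below 0.0015 m and height (world z) of carton_middle below 0.036 m); the robot touches nothing.
It fails at once if the carton is lifted: the centre of its underside rises above 45 mm (tipping takes it to 31 mm) or its middle above 105 mm (tipping takes it to 88 mm) (height (world z) of carton above 0.045 m or height (world z) of carton_middle above 0.105 m).
It fails at once if the reader is bumped by the robot or the carton with more than 2 N (contact force between reader and anything else above 2 N).
It fails at once if the white carton, the bearing or the coupling is moved more than 15 mm (distance of any of spare_carton, bearing, coupling from where it was at the start of the episode above 0.015 m).
It also fails if it takes over 40 s, if anything falls off the work surface, if the arm or the gripper's body presses on something with over 40 N, if the wrist force passes 120 N, or if a joint passes its speed limit or range.

## Robot

A 7-joint arm with a two-finger parallel gripper is mounted at the origin on the work surface. World frame = base frame: x ahead of the robot, y to its left, z up, the work surface at z = 0. Lengths are in m, angles in degrees, forces in N, time in s.
With the tool pointing down it reaches from about 0.425 to 0.875 m from the base axis. Payload 4.7 kg.
Tool frame: the origin (TCP) lies on the centre line of the jaws, within the pads' length; the fingertips stand 8 mm ahead of it and the grasp point (between the pads) lies 11 mm behind it; z points along the fingers, y is the direction in which the jaws open and shut (so a half turn about z gives the same grasp; the last joint's range is limited). The gripper opens to 87 mm and grips with 3 to 60 N. Pads are 19 mm wide; open, the fingers measure 117 mm over their backs; the gripper's body (75 mm by 190 mm) begins 51 mm behind the grasp point.
Start: joints at [-74.651, 18.392, -4.016, 83.108, 1.295, 78.541, -3.26], TCP at [0.163, 0.629, 0.231] pointing down, gripper open.
Joint ranges: [-163.93, 163.93], [-17.29, 119.83], [-79.2, 71.16], [3.27, 140.29], [-89.18, 269.18], [5.43, 117.66], [-154.24, 154.24]. Speed limits (degrees/s): [147.25, 147.25, 180, 180, 180, 180, 180].

## Interface

Orientations are given as [roll, pitch, yaw] about the fixed x, y, z axes, in that order (R = Rz(yaw) Ry(pitch) Rx(roll)).
In Python, from cell import status, vision, workorder gives the robot as it stands.
- The arm moves only by the tool step_arm, never from a script. Its argument "series" is a list of rows, each an object of numbers: "ax", "ay", "az": the turn, a rotation vector about the world's x, y, z in degrees; "x", "y", "z": the shift along the world's x, y, z in m; "claw": the opening in per cent of the stroke, from 0 (shut) to 100 (fully open). In form: [{"ax": .., "ay": .., "az": .., "x": .., "y": .., "z": .., "claw": ..}, ...]. A call has 1 to 12 rows; each row is the pose to reach, as a shift and turn from the pose commanded when the call began; what a row does not reach only later rows make up. A row lasts 1/10 s, in which the tool goes at most 50 mm and 8.59 degrees, less where a joint would pass 70% of its speed; a pose out of reach is approached as far as the arm can. A call with a gripper value outside its range is refused whole. The fingers move at their own pace and stop on an object; "squeeze" is the grip in N (left out, the last holds). Time passes only in rows, so rows that repeat a pose let the fingers close. It gives the time, the measured TCP pose, the force and the opening at its end, in the units of the state.
- status.get_obs(): the state, without advancing time (a new reading comes with each control period).
- vision.read_camera(name): name is "scene" or "top"; returns the picture (384x512x3 uint8, red, green, blue); there is no depth.
- vision.camera_params(name): a dict with "fovy" (degrees; the focal length in pixels is half the picture's height over the tangent of half this angle, whatever the lens; pixels are square), "cx", "cy" (the principal point, pixels), "eye" and "orientation" of the camera in the world. Camera axes: x right, y down, z forward; pixel columns grow to the right and rows downward; lengths in m; the calibration is good to about 2 mm. A picture is of the moment at which its call begins. camera_params takes no time and is no camera call.
- workorder.sign_off(): hands the job in, once; it reports no verdict.
The state is a dict: "time_s": time; "qpos": joint angles; "joint_velocities": joint speeds; "effort": joint torques, N m; "tool_pos": TCP position; "tool_rot": TCP orientation; "force": force on the tool from outside, world axes, zero at the start; "wrist_torque": the same for the moment, N m; "grip_width": finger opening in m.
Only numpy, scipy, OpenCV 4.12 (cv2) and the standard library are available. Lean on these libraries where they do the work, as an engineer would, in place of code of your own. Each camera call takes 0.05 s, during which the arm holds its last target.

## Working session

There is one attempt and no reset: what is moved stays moved. The work goes in short steps, Python scripts to look and compute and a tool call to move; the robot and the scene stay as the last step left them, time stands still between calls to the robot, and variables do not carry over. Pictures are saved under pics/ and viewed, and the job is handed in when it is done.

Besides the shell and the picture viewer there is one more tool, called by a JSON object that holds its "method" and its "body". step_arm: Moves the arm, as the interface text tells. Its arguments: {"type":"object","properties":{"series":{"type":"array"},"squeeze":{"type":"number"}},"required":["series"]}

```bash
mkdir -p pics; python3 - <<'E'
from cell import status, vision
import cv2
print(status.get_obs())
for n in("scene","top"):
    im=vision.read_camera(n); cv2.imwrite(f"pics/{n}0.png",im[:,:,::-1]); print(n,vision.camera_params(n))
E
```

```text
{'time_s': 0.0, 'qpos': array([-74.65060679,  18.43940288,  -4.01513718,  83.17345988,
         1.29593427,  78.54066387,  -3.26047664]), 'joint_velocities': array([ 0.00638284, -0.00619278, -0.0032467 , -0.0559381 ,  0.01005494,
       -0.06570391,  0.04251316]), 'effort': array([ 1.72590699e-04, -4.91308558e+01, -4.03710930e-01, -3.12516010e+01,
       -6.39278744e-02,  4.38902120e-02,  1.85984309e-04]), 'tool_pos': array([0.1631289 , 0.6286531 , 0.22947019]), 'tool_rot': array([-1.79891765e+02,  6.71538069e-03,  1.65459667e+02]), 'force': array([-0.62601649, -1.43492999,  0.23596473]), 'wrist_torque': array([0.01991143, 0.03169471, 0.00340958]), 'grip_width': 0.0871368257811073}
scene {'fovy': 51.88468974637302, 'cx': 258.42530190232094, 'cy': 200.70175060624575, 'eye': array([0.83856742, 0.55141003, 0.88877445]), 'orientation': array([-141.61518625,   -0.86776488,  151.76072455])}
top {'fovy': 53.11930923990647, 'cx': 260.8872048965464, 'cy': 192.3721707689836, 'eye': array([0.45545753, 0.04488253, 0.94216745]), 'orientation': array([-173.9907593 ,   -0.45538875,  -91.3506316 ])}
```

View pics/scene0.png

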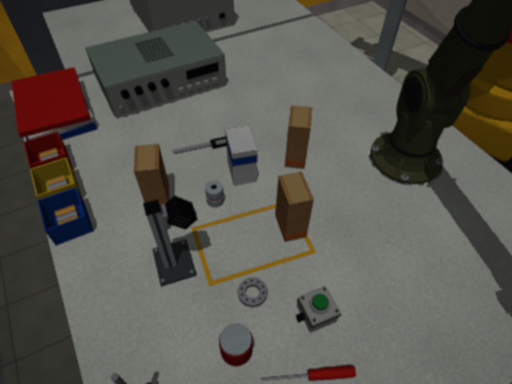

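View pics/top0.png

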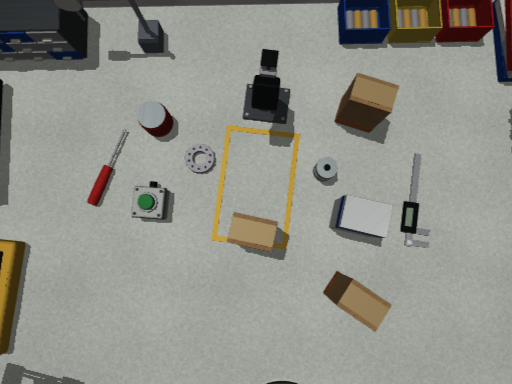

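The look-alikes in the top view are cartons at (253,230), (368,102) and (357,300). The one at (253,230) is farthest to the robot's left and stands on the frame's near tape line, so it fits. I'll enlarge it to confirm.

```bash
python3 - <<'E'
import cv2,numpy as np
a=cv2.imread("pics/top0.png")[110:260,180:310]; b=cv2.imread("pics/scene0.png")[160:295,185:345]
cv2.imwrite("pics/c1.png",cv2.resize(a,None,fx=4,fy=4,interpolation=2)); cv2.imwrite("pics/c2.png",cv2.resize(b,None,fx=4,fy=4,interpolation=2))
E
```

```text
(no output)
```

View pics/c1.png

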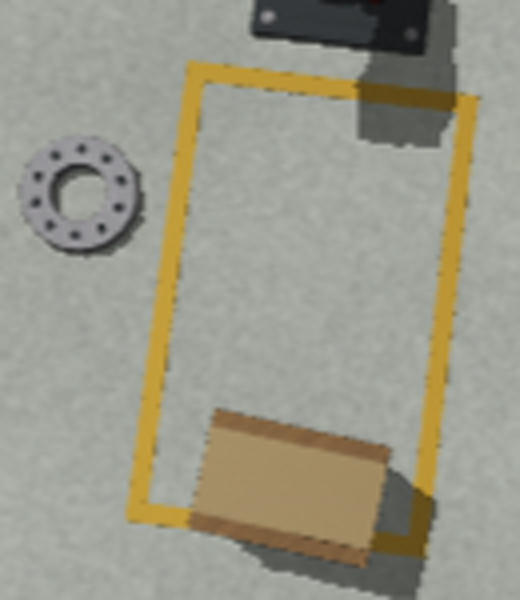

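View pics/c2.png

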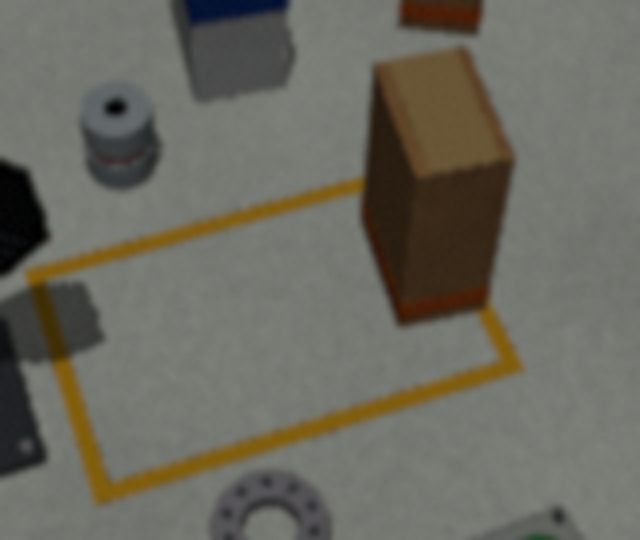

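Confirmed: the orange band shows at the foot, around (293,238) in the scene picture. Now I'll measure.

```bash
cat > h.py <<'E'
import numpy as np
from scipy.spatial.transform import Rotation as R
from cell import vision
def ray(n,u,v):
    p=vision.camera_params(n); f=192/np.tan(np.radians(p['fovy']/2))
    d=R.from_euler('xyz',p['orientation'],degrees=True).apply([(u-p['cx'])/f,(v-p['cy'])/f,1]); return p['eye'],d
def pix(n,u,v,z):
    e,d=ray(n,u,v); return (e+d*(z-e[2])/d[2])[:2]
def proj(n,P):
    p=vision.camera_params(n); f=192/np.tan(np.radians(p['fovy']/2))
    q=R.from_euler('xyz',p['orientation'],degrees=True).inv().apply(np.atleast_2d(P)-p['eye']); return q[:,:2]/q[:,2:]*f+[p['cx'],p['cy']]
def c1(x,y): return ("top",(x+.5)/4-.5+180,(y+.5)/4-.5+110)
def c2(x,y): return ("scene",(x+.5)/4-.5+185,(y+.5)/4-.5+160)
E
python3 - <<'E'
from h import *
np.set_printoptions(precision=4,suppress=True)
def rep(t,f,pts,z):
    P=np.array([pix(*f(*p),z) for p in pts]); print(t,P.tolist() if 0 else P.round(4).tolist(),'mean',P.mean(0),'sides',np.linalg.norm(np.roll(P,-1,0)-P,axis=1), 'ang',[round(float(np.degrees(np.arctan2(*(P[b]-P[a])[::-1]))),2) for a,b in((0,1),(3,2),(3,0),(2,1))])
rep("frame top NL FL FR NR",c1,[(128,521),(188,62),(480,97),(425,557)],0)
rep("carton top face",c1,[(190,528),(215,408),(391,450),(365,566)],.165)
rep("carton scene face NL FL FR NR",c2,[(514,157),(418,178),(375,65),(465,47)],.165)
print("foot scene NL,FL",pix(*c2(488,303),0),pix(*c2(400,325),0), "frame FL,NL,FR",pix(*c2(100,503),0),pix(*c2(522,369),0),pix(*c2(27,271),0))
print("button",pix("top",146,202,.074),pix("scene",320,301,.074))
print("coupl",pix("top",326,167,.062),"bearing",pix("top",200,158,.017),"white",pix("top",367,215,.135))
E
```

```text
frame top NL FL FR NR [[0.441, 0.1576], [0.7261, 0.1171], [0.6998, -0.0656], [0.415, -0.0224]] mean [0.5705 0.0467] sides [0.288  0.1846 0.288  0.1819] ang [-8.09, -8.62, 81.78, 81.78]
carton top face [[0.4393, 0.1068], [0.4992, 0.0933], [0.476, 0.0049], [0.4184, 0.0196]] mean [0.4582 0.0562] sides [0.0614 0.0914 0.0594 0.0897] ang [-12.7, -14.26, 76.5, 75.26]
carton scene face NL FL FR NR [[0.4408, 0.1062], [0.499, 0.0934], [0.477, 0.0054], [0.4197, 0.0182]] mean [0.4591 0.0558] sides [0.0596 0.0907 0.0588 0.0904] ang [-12.34, -12.62, 76.52, 75.97]
foot scene NL,FL [0.4348 0.1024] [0.4963 0.0899] frame FL,NL,FR [0.7249 0.1154] [0.4429 0.1562] [ 0.699  -0.0654]
button [0.5307 0.2961] [0.5353 0.299 ]
coupl [ 0.6037 -0.117 ] bearing [0.6404 0.1819] white [ 0.4873 -0.1857]
```

{"method": "step_arm", "body": {"series": [{"x":0.04,"y":-0.03,"z":0.02,"claw":40},{"x":0.07,"y":-0.07,"z":0.02,"claw":40},{"x":0.1,"y":-0.11,"z":0.02,"claw":40},{"x":0.13,"y":-0.15,"z":0.02,"claw":40},{"x":0.16,"y":-0.19,"z":0.02,"claw":40},{"x":0.19,"y":-0.23,"z":0.02,"claw":40},{"x":0.22,"y":-0.27,"z":0.02,"claw":40},{"x":0.24,"y":-0.31,"z":0.02,"claw":40},{"x":0.26,"y":-0.35,"z":0.02,"claw":40},{"x":0.26,"y":-0.35,"z":0.02,"claw":40}]}}

```text
invalid input
```

{"method": "step_arm", "body": {"series": [{"ax":0,"ay":0,"az":0,"x":0.03,"y":-0.03,"z":0.02,"claw":40},{"ax":0,"ay":0,"az":0,"x":0.06,"y":-0.07,"z":0.02,"claw":40},{"ax":0,"ay":0,"az":0,"x":0.09,"y":-0.11,"z":0.02,"claw":40},{"ax":0,"ay":0,"az":0,"x":0.12,"y":-0.15,"z":0.02,"claw":40},{"ax":0,"ay":0,"az":0,"x":0.15,"y":-0.19,"z":0.02,"claw":40},{"ax":0,"ay":0,"az":0,"x":0.18,"y":-0.23,"z":0.02,"claw":40},{"ax":0,"ay":0,"az":0,"x":0.21,"y":-0.27,"z":0.02,"claw":40},{"ax":0,"ay":0,"az":0,"x":0.24,"y":-0.31,"z":0.02,"claw":40},{"ax":0,"ay":0,"az":0,"x":0.26,"y":-0.35,"z":0.02,"claw":40},{"ax":0,"ay":0,"az":0,"x":0.26,"y":-0.35,"z":0.02,"claw":40}], "squeeze": 20}}

```text
time_s: 1.1
tool_pos: [0.427, 0.2718, 0.2506]
tool_rot: [-179.9, 0.1, 164.8]
force: [-0.3, 0.4, 0.0]
grip_width: 0.0349
```

{"method": "step_arm", "body": {"series": [{"ax":0,"ay":0,"az":0,"x":-0.02,"y":-0.04,"z":0,"claw":40},{"ax":0,"ay":0,"az":0,"x":-0.03,"y":-0.08,"z":0,"claw":40},{"ax":0,"ay":0,"az":0,"x":-0.04,"y":-0.12,"z":0,"claw":40},{"ax":0,"ay":0,"az":0,"x":-0.04,"y":-0.16,"z":0,"claw":40},{"ax":0,"ay":0,"az":0,"x":-0.04,"y":-0.204,"z":0,"claw":40},{"ax":0,"ay":0,"az":0,"x":-0.04,"y":-0.204,"z":0,"claw":40},{"ax":0,"ay":0,"az":0,"x":-0.04,"y":-0.204,"z":0,"claw":40}]}}

```text
time_s: 1.8
tool_pos: [0.3831, 0.0751, 0.2506]
tool_rot: [179.9, -0.0, 165.4]
force: [0.5, -0.1, 0.3]
grip_width: 0.0347
```

```bash
python3 -c "
from cell import status
o=status.get_obs();print(o['qpos'],o['tool_pos'],o['tool_rot'])"
```

```text
[-39.83600693 -16.60856202  20.45780187 115.24394268   5.74502207
  80.38081835  54.22732157] [0.38305553 0.0750703  0.25062959] [ 1.79922048e+02 -9.82428642e-03  1.65351772e+02]
```

{"method": "step_arm", "body": {"series": [{"ax":0,"ay":0,"az":1.5,"x":0,"y":0,"z":-0.035,"claw":40},{"ax":0,"ay":0,"az":1.5,"x":0,"y":0,"z":-0.07,"claw":40},{"ax":0,"ay":0,"az":1.5,"x":0,"y":0,"z":-0.102,"claw":40},{"ax":0,"ay":0,"az":1.5,"x":0,"y":0,"z":-0.102,"claw":40},{"ax":0,"ay":0,"az":1.5,"x":0,"y":0,"z":-0.102,"claw":40}]}}

```text
time_s: 2.3
tool_pos: [0.3831, 0.0762, 0.1489]
tool_rot: [-180.0, -0.0, 167.1]
force: [0.2, 0.2, 0.8]
grip_width: 0.0347
```

```bash
python3 - <<'E'
from cell import vision
import cv2
im=vision.read_camera("scene"); cv2.imwrite("pics/s2.png",cv2.resize(im[60:320,120:460,::-1],None,fx=2,fy=2,interpolation=2))
E
```

```text
(no output)
```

View pics/s2.png

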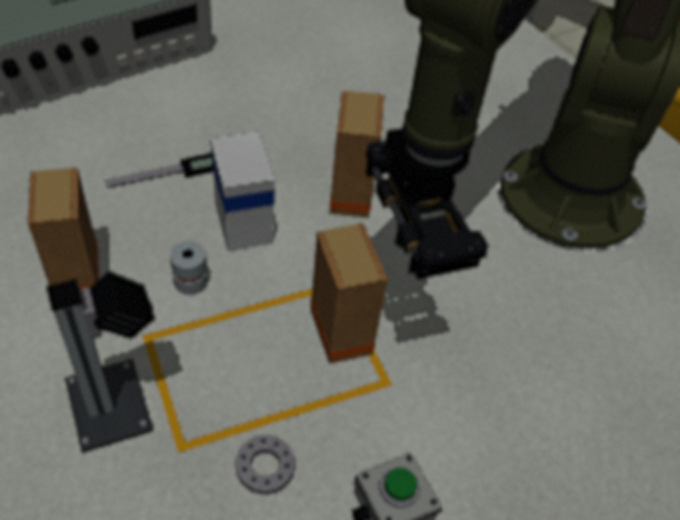

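{"method": "step_arm", "body": {"series": [{"ax":0,"ay":0,"az":0,"x":0.012,"y":-0.003,"z":0,"claw":40},{"ax":0,"ay":0,"az":0,"x":0.023,"y":-0.0055,"z":0,"claw":40},{"ax":0,"ay":0,"az":0,"x":0.032,"y":-0.008,"z":0,"claw":40},{"ax":0,"ay":0,"az":0,"x":0.038,"y":-0.009,"z":0,"claw":40},{"ax":0,"ay":0,"az":0,"x":0.044,"y":-0.0105,"z":0,"claw":40},{"ax":0,"ay":0,"az":0,"x":0.05,"y":-0.012,"z":0,"claw":40},{"ax":0,"ay":0,"az":0,"x":0.057,"y":-0.0135,"z":0,"claw":40},{"ax":0,"ay":0,"az":0,"x":0.064,"y":-0.015,"z":0,"claw":40},{"ax":0,"ay":0,"az":0,"x":0.07,"y":-0.0165,"z":0,"claw":40}]}}

```text
time_s: 3.25
tool_pos: [0.454, 0.0585, 0.1486]
tool_rot: [180.0, 0.0, 167.0]
force: [-0.2, -0.2, 0.2]
grip_width: 0.0346
```

```bash
python3 - <<'E'
from cell import vision
import cv2
im=vision.read_camera("scene"); cv2.imwrite("pics/s3.png",cv2.resize(im[60:320,120:460,::-1],None,fx=2,fy=2,interpolation=2))
E
```

```text
(no output)
```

View pics/s3.png

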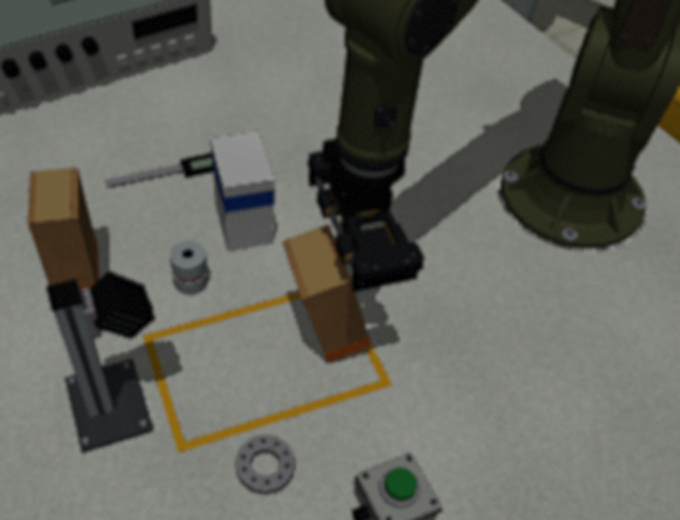

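The carton is tipping cleanly over its far edge; its foot is still at about (348,350) and its top is leaning towards the reader. I'll continue past the balance point.

{"method": "step_arm", "body": {"series": [{"ax":0,"ay":0,"az":0,"x":0.007,"y":-0.0015,"z":0,"claw":40},{"ax":0,"ay":0,"az":0,"x":0.014,"y":-0.003,"z":0,"claw":40},{"ax":0,"ay":0,"az":0,"x":0.021,"y":-0.005,"z":0,"claw":40},{"ax":0,"ay":0,"az":0,"x":0.028,"y":-0.0065,"z":0,"claw":40},{"ax":0,"ay":0,"az":0,"x":0.034,"y":-0.008,"z":0,"claw":40},{"ax":0,"ay":0,"az":0,"x":0.04,"y":-0.0095,"z":0,"claw":40},{"ax":0,"ay":0,"az":0,"x":0.04,"y":-0.0095,"z":0,"claw":40},{"ax":0,"ay":0,"az":0,"x":0.04,"y":-0.0095,"z":0,"claw":40},{"ax":0,"ay":0,"az":0,"x":0.04,"y":-0.0095,"z":0,"claw":40}]}}

```text
time_s: 4.2
tool_pos: [0.493, 0.0493, 0.1485]
tool_rot: [180.0, -0.0, 167.0]
force: [-0.4, 0.3, -0.1]
grip_width: 0.035
```

```bash
python3 - <<'E'
from cell import vision
import cv2
im=vision.read_camera("scene"); cv2.imwrite("pics/s4.png",cv2.resize(im[60:320,120:460,::-1],None,fx=2,fy=2,interpolation=2))
E
```

```text
(no output)
```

View pics/s4.png

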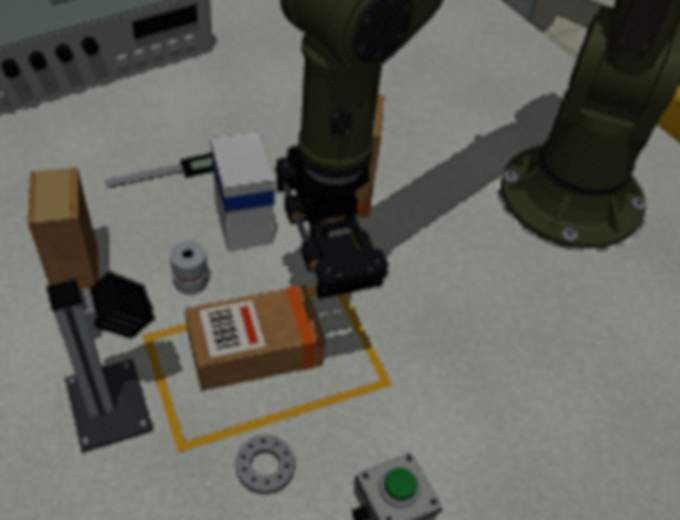

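The carton lies label up. I'll raise the arm, move above the button with the jaws shut, and check.

{"method": "step_arm", "body": {"series": [{"ax":0,"ay":0,"az":0,"x":0.0,"y":0.0,"z":0.03,"claw":0},{"ax":0,"ay":0,"az":0,"x":0.0,"y":0.04,"z":0.05,"claw":0},{"ax":0,"ay":0,"az":0,"x":0.01,"y":0.08,"z":0.05,"claw":0},{"ax":0,"ay":0,"az":0,"x":0.02,"y":0.12,"z":0.05,"claw":0},{"ax":0,"ay":0,"az":0,"x":0.03,"y":0.16,"z":0.05,"claw":0},{"ax":0,"ay":0,"az":0,"x":0.04,"y":0.2,"z":0.03,"claw":0},{"ax":0,"ay":0,"az":0,"x":0.04,"y":0.24,"z":0.0,"claw":0},{"ax":0,"ay":0,"az":0,"x":0.04,"y":0.248,"z":-0.03,"claw":0},{"ax":0,"ay":0,"az":0,"x":0.04,"y":0.248,"z":-0.03,"claw":0},{"ax":0,"ay":0,"az":0,"x":0.04,"y":0.248,"z":-0.03,"claw":0}]}}

```text
time_s: 5.25
tool_pos: [0.5332, 0.2961, 0.1187]
tool_rot: [-179.9, -0.0, 166.9]
force: [0.6, -0.6, 0.1]
grip_width: 0.0007
```

```bash
python3 - <<'E'
from cell import vision
import cv2
im=vision.read_camera("top"); cv2.imwrite("pics/t5.png",cv2.resize(im[110:260,110:310,::-1],None,fx=4,fy=4,interpolation=2))
im=vision.read_camera("scene"); cv2.imwrite("pics/s5.png",cv2.resize(im[160:360,170:370,::-1],None,fx=3,fy=3,interpolation=2))
E
```

```text
(no output)
```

View pics/t5.png

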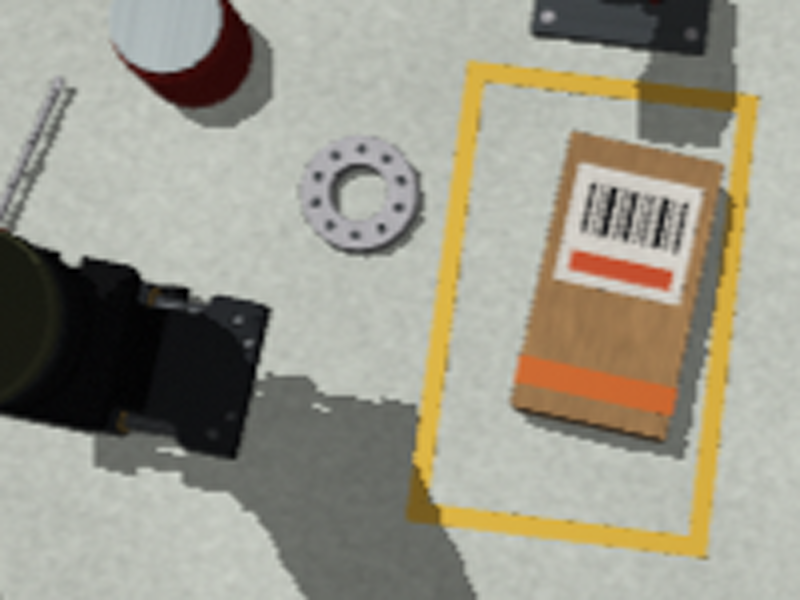

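View pics/s5.png

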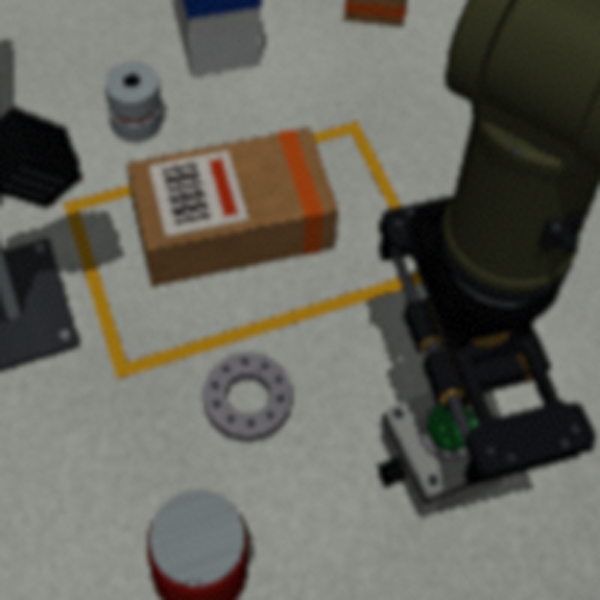

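```bash
python3 - <<'E'
from h import *
c=np.array([.5705,.0462]); a=np.radians(-8.3); M=np.array([[np.cos(a),np.sin(a)],[-np.sin(a),np.cos(a)]])
P=[]
for n,x,y in(("HL",573,132),("HR",722,163),("FR",664,438),("FL",514,403)):
    p=pix("top",(x+.5)/4-.5+110,(y+.5)/4-.5+110,.062);P.append(p);print(n,p.round(4),(M@(p-c)).round(4))
P=np.array(P);print(np.linalg.norm(np.roll(P,-1,0)-P,axis=1))
E
```

```text
HL [0.6652 0.0517] [0.0929 0.0191]
HR [ 0.6448 -0.0348] [ 0.0853 -0.0694]
FR [0.4856 0.0034] [-0.0778 -0.0546]
FL [0.5076 0.0888] [-0.0684  0.0331]
[0.08881456 0.16375633 0.08819118 0.16185132]
```

All four label corners lie inside the limits (at least 22 mm spare), and the side lengths come out within 4 mm of 92 x 165 mm. Next I press the button in small steps.

{"method": "step_arm", "body": {"series": [{"ax":0,"ay":0,"az":0,"x":0,"y":0.001,"z":-0.02,"claw":0},{"ax":0,"ay":0,"az":0,"x":0,"y":0.001,"z":-0.032,"claw":0},{"ax":0,"ay":0,"az":0,"x":0,"y":0.001,"z":-0.038,"claw":0},{"ax":0,"ay":0,"az":0,"x":0,"y":0.001,"z":-0.04,"claw":0},{"ax":0,"ay":0,"az":0,"x":0,"y":0.001,"z":-0.042,"claw":0},{"ax":0,"ay":0,"az":0,"x":0,"y":0.001,"z":-0.043,"claw":0},{"ax":0,"ay":0,"az":0,"x":0,"y":0.001,"z":-0.043,"claw":0}]}}

```text
time_s: 6.05
tool_pos: [0.5336, 0.2975, 0.0765]
tool_rot: [-180.0, 0.0, 166.9]
force: [-2.3, -2.6, 5.5]
grip_width: 0.0001
```

{"method": "step_arm", "body": {"series": [{"ax":0,"ay":0,"az":0,"x":0,"y":0,"z":-0.001,"claw":0},{"ax":0,"ay":0,"az":0,"x":0,"y":0,"z":-0.002,"claw":0},{"ax":0,"ay":0,"az":0,"x":0,"y":0,"z":-0.002,"claw":0}]}}

```text
time_s: 6.35
tool_pos: [0.5337, 0.2975, 0.0763]
tool_rot: [180.0, 0.0, 166.9]
force: [-6.0, -5.3, 15.6]
grip_width: 0.0005
```

The arm has hit a hard stop: the force rose to 15.6 N while the tool moved only 0.2 mm, so the button is fully down. Releasing.

{"method": "step_arm", "body": {"series": [{"ax":0,"ay":0,"az":0,"x":0,"y":0,"z":0.01,"claw":0},{"ax":0,"ay":0,"az":0,"x":0,"y":0,"z":0.04,"claw":0},{"ax":0,"ay":0,"az":0,"x":0,"y":0,"z":0.08,"claw":0},{"ax":0,"ay":0,"az":0,"x":-0.03,"y":0.03,"z":0.12,"claw":0},{"ax":0,"ay":0,"az":0,"x":-0.06,"y":0.06,"z":0.14,"claw":0},{"ax":0,"ay":0,"az":0,"x":-0.09,"y":0.09,"z":0.14,"claw":0},{"ax":0,"ay":0,"az":0,"x":-0.12,"y":0.12,"z":0.14,"claw":0},{"ax":0,"ay":0,"az":0,"x":-0.12,"y":0.12,"z":0.14,"claw":0},{"ax":0,"ay":0,"az":0,"x":-0.12,"y":0.12,"z":0.14,"claw":0}]}}

```text
time_s: 7.25
tool_pos: [0.4121, 0.4197, 0.2137]
tool_rot: [179.9, 0.0, 167.2]
force: [0.6, -0.9, -0.8]
grip_width: 0.0004
```

```bash
python3 - <<'E'
from cell import vision,status
import cv2
im=vision.read_camera("top"); cv2.imwrite("pics/t6.png",cv2.resize(im[80:280,110:410,::-1],None,fx=2.5,fy=2.5,interpolation=2))
o=status.get_obs();print(o['tool_pos'],o['force'],o['time_s'])
E
```

```text
[0.41359662 0.4181999  0.2137162 ] [0.35266847 0.18667243 0.37387326] 7.3
```

View pics/t6.png

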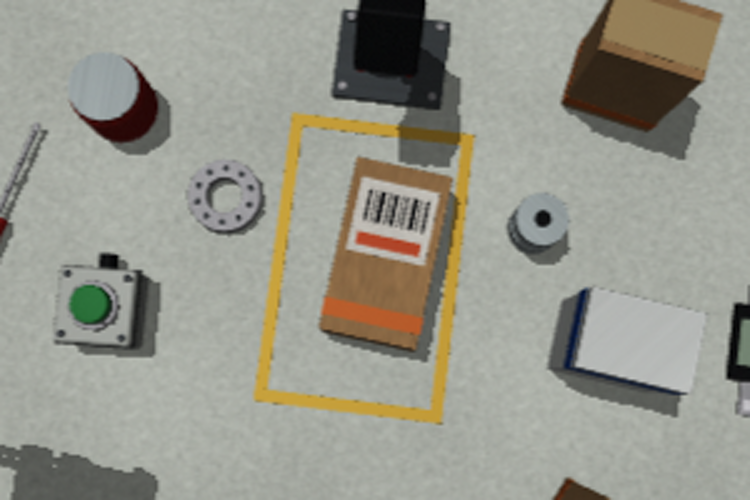

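The picture shows the carton label up inside the frame at (388,252), the button out at (90,305), the bystanders where they were, and the arm clear.

```bash
python3 -c "
from cell import workorder
print(workorder.sign_off())"
```

```text
the job is handed in; nothing more can be done
None
```

The job is done and handed in at about 7.3 s of the 40 s allowed; the hand-in gave no verdict.

- **Carton:** I pushed the orange-banded carton, the leftmost of the three look-alikes, near the top of its label side. It fell over its far edge and lies label up in the frame. Its label corners measured at frame x from -78 to +93 mm and y from -69 to +33 mm, at least 22 mm inside the limits.
- **Button:** I pressed it to its hard stop, where the force rose to 15.6 N with no further travel, then let it go. The tip height put the travel at about 5.7 mm.
- **Last picture:** The button looks out, though I did not measure its height. The white carton, bearing, coupling and reader look undisturbed, and the arm is clear of everything.
- **Small disagreements:** The two cameras differed by up to about 5 mm on the button's position. The carton's lying label face measured about 88 x 163 mm instead of 92 x 165 mm. Neither is enough to change the result.

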